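# Set the photometer to the green filter and take the haemoglobin reading

### The arm

A 6-joint arm with a two-finger parallel gripper is mounted at the origin on a cart in front of the work surface, level with it; the furniture and walls round the work are solid. World frame = base frame: x ahead of the robot, y to its left, z up, the work surface at z = 0. Lengths are in m, angles in rad, forces in N, time in s.
With the tool pointing down it reaches from about 0.35 to 0.85 m from the base axis. Payload 8.1 kg.
Tool frame: the origin (TCP) lies between the finger pads; the fingertips stand 14 mm ahead of it and the grasp point (between the pads) lies 5 mm behind it; z points along the fingers, y is the line along which they close (so a half turn about z gives the same grasp; the last joint's range is limited). The gripper opens to 93 mm and grips with 3 to 60 N. Pads are 15 mm wide; open, the fingers measure 128 mm over their backs; the gripper's body (75 mm by 188 mm) begins 65 mm behind the grasp point.
Start: joints at [-0.085, 0.13, 1.488, -0, 1.523, -0.085], TCP at [0.6, 0, 0.233] pointing down, gripper open.
Joint ranges: [-2.96, 2.96], [-0.89, 2.26], [0.02, 2.5], [-1.34, 4.48], [0, 2.73], [-2.66, 2.66]. Speed limits (rad/s): [2.39, 2.39, 2.79, 3.14, 3.14, 3.14].

### API

Orientations are given as a rotation vector (axis times angle).
In Python, from plant import robot gives the robot as it stands.
- The arm moves only by the tool arm_command, never from a script. Its argument "targets" is a list of rows, each an object of numbers: "x", "y", "z": the shift along the world's x, y, z in units of 500 mm (1.0 is 500 mm); "rx", "ry", "rz": the turn, a rotation vector about the world's x, y, z in units of 2 rad (1.0 is 2 rad); "claw": the closure in counts, from 0 (fully open) to 255 (shut). In form: [{"x": .., "y": .., "z": .., "rx": .., "ry": .., "rz": .., "claw": ..}, ...]. A call has 1 to 10 rows; each row is the pose to reach, as a shift and turn from the pose commanded when the call began; what a row does not reach only later rows make up. A row lasts 1/12 s, in which the tool goes at most 41.7 mm and 7.16 degrees, less where a joint would pass 70% of its speed; a pose out of reach is approached as far as the arm can. A call with a number of a shift or a turn outside -1 to 1 is refused whole. A call with a gripper value outside its range is refused whole. The fingers move at their own pace and stop on an object; "squeeze" is the grip in N (left out, the last holds). Time passes only in rows, so rows that repeat a pose let the fingers close. It gives the time, the measured TCP pose, the force, the opening and the grip force at its end, in the units of the state.
- robot.read_state(): the state, without advancing time (a new reading comes with each control period).
- robot.read_camera(name): name is "scene" or "side" or "wrist"; returns (picture, depth): 400x640x3 uint8, red, green, blue; 400x640 float32, m along the optical axis (not along the pixel's ray), 0 where there is no reading.
- robot.get_calibration(name): a dict with "intrinsics" (3x3 intrinsics, pixels), "dist" ([k1, k2, p1, p2, k3] as OpenCV has them; the pictures are not rectified), "origin" and "orientation" of the camera in the world. Camera axes: x right, y up, looking along -z (the intrinsics and any distortion apply to the point x, -y, -z); pixel columns grow to the right and rows downward; lengths in m; the calibration is good to about 2 mm. A picture is of the moment at which its call begins: read the wrist's pose just before it. get_calibration takes no time and is no camera call; for the wrist camera it gives the pose at the moment of the call.
- robot.close_job(): hands the job in; it is judged then, once.
The state is a dict: "t": time; "q": joint angles; "dq": joint speeds; "joint_torque": joint torques, N m; "tool_pos": TCP position; "orientation": TCP orientation; "force": force on the tool from outside, world axes, zero at the start; "wrist_torque": the same for the moment, N m; "opening": finger opening in m; "gripper_force": force on a finger pad.
Only numpy, scipy, OpenCV 4.12 (cv2) and the standard library are available. Lean on these libraries where they do the work, as an engineer would, in place of code of your own. Each camera call takes 0.05 s, during which the arm holds its last target. There are 200 camera calls.

### The job

The haemoglobin sample is waiting in the photometer's open cuvette slide. Gently push the tab of the filter dial round until it clicks in at the green dot and push the cuvette slide fully home, in either order; only then press the blue read key right down, and let it come up again. Only push: pick nothing up, do not shove the photometer about, and leave the bottle, the tape roll and the needle pack where they stand.

Things in the scene. Friction and masses are not known exactly. Their poses are not given: they have to be found in the camera images.
- photometer: loose bench photometer, 3.2 kg on rubber feet (slides if pushed sideways with over about 8 N): light grey case, dark base, flat top 62 mm above the worktop. Origin: centre of its underside; case from x = -95 (front: slide, display, key) to +85 mm, y = -78 to +78 mm. x points from its front to its rear, y to its left, z up. The dark display hood at the front left rises 8 mm above the top
- filter_dial (a joint): turning of the filter dial, rad, counter-clockwise from above positive, endless: 0 or any whole turn = tab at green, 1.047 blue, 2.094 violet, 3.142 white, 4.189 red, 5.236 yellow; either way round is right. A sprung roller gives six click positions; pushed past half a step it jumps by itself into the next and stays when let go. Push at the tab: about 2 to 4 N
- dial_axis (a point): point on the dial's axis, level with the top of its disc: a dark disc 84 mm across whose top is 8.5 mm above the case top, with a flat metal hub cap 2 mm higher. Six coloured dots lie on the case round it, 12 mm across, 59 mm from the axis; counter-clockwise from the photometer's x axis: red 0, yellow 60, green 120, blue 180, violet 240, white 300 degrees
- tab (a point): point in the dial's one upright tab, 44 mm from the dial axis, 5 mm below the tab's top. The tab is a dark fin with a white line on top that points at a dot: 22 mm long along the radius (27.5 to 49.5 mm from the axis), 9 mm thick, its top 30 mm above the case top and 21.5 mm above the disc; push it on its flat side
- green_seat (a point): fixed to the photometer: where tab stands when the dial is clicked in at the green dot
- cuvette_slide (a joint): how far the cuvette slide stands out of the photometer's front, m: 0 = fully home, 0.036 = all the way out. It moves along the photometer's x with about 1.5 N of friction and stays where it is left; pushing it toward the photometer's +x closes it
- slide_front (a point): centre of the front face of the cuvette slide's grey front plate (42 mm wide, 30 mm high, from 12.5 to 42.5 mm above the worktop); at home this face still stands 7 mm proud of the case front
- read_key (a joint): travel of the blue round read key, m: 0 = up, 0.0045 = right down; a spring lifts it again, right down takes about 5 N
- key_top (a point): centre of the top of the read key (24 mm across, 8.5 mm above the case top when up); it is pressed straight down
- reagent_bottle: loose white bottle with a blue label, 61 mm across, 150 mm high, left of the photometer; origin at the centre of its foot
- tape: loose upright cream tape roll, 33 mm across, 60 mm high, right of the photometer; origin at the centre of its foot
- needle_pack: loose flat red and white needle pack, 86 x 30 x 9 mm, lying to the right of the photometer; origin at the centre of its underside
There are look-alikes about, which are no part of the job. Of the things that look like the photometer, the smaller one is meant.

How it is judged:
By the outcome, as a careful person would: the job done as asked, in the order asked, and still so for the second after the job is handed in, with the robot touching nothing.
It also fails if it takes over 64 s, if anything falls off the work surface, if the arm or the gripper's body presses on something with over 40 N, if the wrist force passes 120 N, or if a joint passes its speed limit or range.

## Working session

There is one attempt and no reset: what is moved stays moved. The work goes in short steps, Python scripts to look and compute and a tool call to move; the robot and the scene stay as the last step left them, time stands still between calls to the robot, and variables do not carry over. Pictures are saved under pics/ and viewed, at most 10 in all, crops included, and the job is handed in when it is done.

Besides the shell and the picture viewer there is one more tool, called after "Request:" as name(argument=value, ...) on one line, values as JSON. arm_command: Moves the arm, as the interface text tells. Shifts and turns lie within -1 to 1; 1 stands for 500 mm of shift or 2 rad of turn. Its arguments: {"type":"object","properties":{"targets":{"type":"array","items":{"type":"object","properties":{"x":{"type":"number","minimum":-1,"maximum":1},"y":{"type":"number","minimum":-1,"maximum":1},"z":{"type":"number","minimum":-1,"maximum":1},"rx":{"type":"number","minimum":-1,"maximum":1},"ry":{"type":"number","minimum":-1,"maximum":1},"rz":{"type":"number","minimum":-1,"maximum":1},"claw":{"type":"number"}}}},"squeeze":{"type":"number"}},"required":["targets"]}

```bash
mkdir -p pics; cat > h.py <<'E'
import numpy as np,cv2
from scipy.spatial.transform import Rotation as R
from plant import robot
def grab(n,f=None):
    c=robot.get_calibration(n); p,d=robot.read_camera(n)
    np.savez(f'{n}.npz',p=p,d=d,K=c['intrinsics'],dist=c['dist'],o=c['origin'],r=np.array(c['orientation']))
    if f: cv2.imwrite(f'pics/{f}.png',p[:,:,::-1])
def load(n): return np.load(f'{n}.npz')
def rot(r): return np.array(r) if np.array(r).shape==(3,3) else R.from_rotvec(r).as_matrix()
def ray(c,uv):
    q=cv2.undistortPoints(np.array(uv,float).reshape(-1,1,2),c['K'],c['dist']).reshape(-1,2)
    return np.c_[q[:,0],-q[:,1],-np.ones(len(q))]@rot(c['r']).T
def onplane(c,uv,z):
    v=ray(c,uv); return c['o']+v*((z-c['o'][2])/v[:,2])[:,None]
def bydepth(c,uv):
    v=ray(c,uv); u=np.array(uv,int).reshape(-1,2); return c['o']+v*c['d'][u[:,1],u[:,0]][:,None]
E
python3 - <<'E'
from h import *
for n in('scene','side','wrist'):
    grab(n,n+'0'); c=load(n); print(n,c['o'],c['r'],c['dist'])
a=[load(n)['p'] for n in('scene','side','wrist')]
print(robot.read_state())
E
```

```text
scene [-0.35588594 -0.7347298   0.60447271] [ 1.0217879  -0.56572268 -0.92350655] [-0.07169179  0.          0.          0.          0.        ]
side [ 0.42279223 -1.0697992   0.54538782] [ 1.09301371 -0.11497131 -0.16243659] [0.02709528 0.         0.         0.         0.        ]
wrist [0.60005318 0.0820017  0.38411756] [-2.96449084e-01  1.78790458e-03 -1.23895931e-04] [0.00774988 0.         0.         0.         0.        ]
{'t': 0.15, 'q': array([-8.54240483e-02,  1.31011334e-01,  1.48902651e+00,  7.17289072e-06,
        1.52300313e+00, -8.53925096e-02]), 'dq': array([-0.00114324, -0.00314568, -0.00209706, -0.00024343,  0.00069339,
        0.00049034]), 'joint_torque': array([ 8.59073725e-05, -5.60473788e+01, -4.92333663e+01,  7.68201635e-02,
        3.05504061e-02, -1.41810942e-04]), 'tool_pos': array([5.99579118e-01, 4.65681226e-05, 2.31815719e-01]), 'orientation': array([-2.22069007e+00, -2.22061927e+00,  1.45646768e-03]), 'force': array([ 0.04699184, -0.25074342,  0.46605262]), 'wrist_torque': array([ 0.01238751,  0.070372  , -0.00227149]), 'gripper_force': 0.0, 'opening': 0.09303793755177787}
```

View pics/scene0.png

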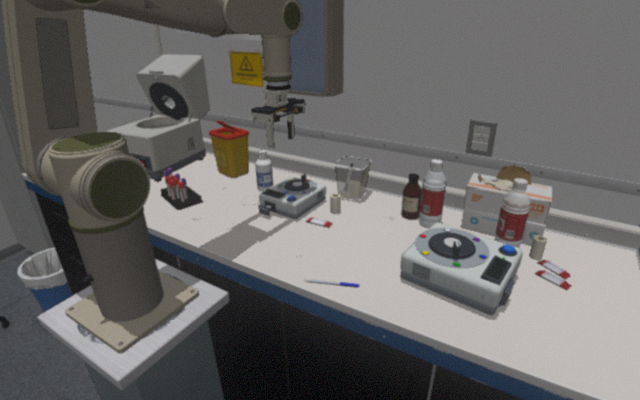

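View pics/wrist0.png

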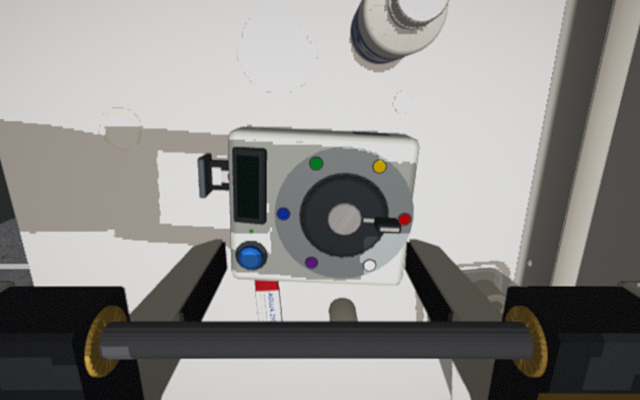

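The wrist view shows the small photometer: front at the left, slide out at (207,175), key at (250,257), and dial centre at (344,219). The tab points at red (403,219) and green is at (316,163). The bottle is at (400,30), the tape at (342,310) and the needle pack at (268,300).

```bash
cat >> h.py <<'E'
DOT=dict(red=0,yellow=60,green=120,blue=180,violet=240,white=300)
HUE=dict(red=(0,4),yellow=(20,32),green=(50,75),blue=(112,124),violet=(130,150))
def dots(c,box):
    x0,y0,x1,y1=box; hsv=cv2.cvtColor(c['p'],cv2.COLOR_RGB2HSV); out={}
    for k,(a,b) in HUE.items():
        m=cv2.inRange(hsv,(a,100,60),(b,255,255)); m[:y0]=0;m[y1:]=0;m[:,:x0]=0;m[:,x1:]=0
        n,l,s,ce=cv2.connectedComponentsWithStats(m)
        out[k]=[(ce[i].round(1),s[i,4]) for i in range(1,n) if s[i,4]>40]
    return out
E
python3 - <<'E'
from h import *
c=load('wrist'); D=dots(c,(225,120,425,290))
for k,v in D.items(): print(k,[(p,a,onplane(c,p,.062).round(4)[0]) for p,a in v])
hsv=cv2.cvtColor(c['p'],cv2.COLOR_RGB2HSV); print(hsv[214,283],hsv[263,311],hsv[257,250],hsv[163,316])
for n,uv,z in(('key',(250,255),.0705),('hub',(344,219),.0725),('tabtip',(399,226),.092),('slideTL',(203,154),.0425),('slideBL',(201,195),.0425),('tape',(342,305),.06),('bottle',(418,5),.15),('needle',(268,285),.009)):
    print(n,onplane(c,[uv],z).round(4)[0],bydepth(c,[uv]).round(4)[0])
E
```

```text
red [(array([404.1, 219.2]), np.int32(91), array([ 0.6858, -0.0379,  0.062 ]))]
yellow [(array([379.2, 166.1]), np.int32(135), array([0.6588, 0.0148, 0.062 ]))]
green [(array([315.7, 163.1]), np.int32(125), array([0.5996, 0.0176, 0.062 ]))]
blue [(array([282.8, 213.5]), np.int32(115), array([ 0.5677, -0.0321,  0.062 ]))]
violet [(array([311.1, 262.4]), np.int32(95), array([ 0.5949, -0.0846,  0.062 ]))]
[113 235 141] [141 198 117] [106 188 148] [ 68 255 115]
key [ 0.5351 -0.0722  0.0705] [ 0.5351 -0.0724  0.07  ]
hub [ 0.6263 -0.0338  0.0725] [ 0.6263 -0.0335  0.0732]
tabtip [ 0.6737 -0.0332  0.092 ] [ 0.6737 -0.0331  0.0923]
slideTL [0.4894 0.0227 0.0425] [0.476  0.0156 0.0014]
slideBL [ 0.4834 -0.0191  0.0425] [ 0.4837 -0.0188  0.0435]
tape [ 0.6275 -0.1357  0.06  ] [ 0.6311 -0.1646  0.0169]
bottle [0.6606 0.1305 0.15  ] [0.661  0.1308 0.1485]
needle [ 0.542  -0.1422  0.009 ] [ 0.5419 -0.1424  0.0086]
```

Request:
arm_command(targets=[{"x": 0.068,"y": -0.059,"z": 0,"rz": -0.024,"claw": 255},{"x": 0.136,"y": -0.118,"z": -0.05,"rz": -0.024,"claw": 255},{"x": 0.136,"y": -0.118,"z": -0.11,"rz": -0.024,"claw": 255},{"x": 0.136,"y": -0.118,"z": -0.166,"rz": -0.024,"claw": 255},{"x": 0.136,"y": -0.118,"z": -0.166,"rz": -0.024,"claw": 255},{"x": 0.136,"y": -0.118,"z": -0.166,"rz": -0.024,"claw": 255},{"x": 0.136,"y": -0.118,"z": -0.166,"rz": -0.024,"claw": 255},{"x": 0.136,"y": -0.118,"z": -0.166,"rz": -0.024,"claw": 255},{"x": 0.136,"y": -0.118,"z": -0.166,"rz": -0.024,"claw": 255},{"x": 0.136,"y": -0.118,"z": -0.166,"rz": -0.024,"claw": 255}], squeeze=10)

```text
schema error: expected keys x, y, z, rx, ry, rz, claw
```

```bash
python3 - <<'E'
from h import *
grab('wrist','wrist1'); c=load('wrist')
for k,v in dots(c,(0,0,640,400)).items(): print(k,[(p,a,onplane(c,p,.062).round(4)[0,:2]) for p,a in v])
# points by depth in tab-top height band
v,u=np.nonzero((c['d']>0)); P=bydepth(c,np.c_[u,v]); s=(abs(P[:,2]-.092)<.003)&(np.hypot(P[:,0]-.627,P[:,1]+.035)<.055)
Q=P[s]; print(s.sum(),Q.mean(0),cv2.minAreaRect(Q[:,:2].astype(np.float32)*1000))
print(robot.read_state()['tool_pos'])
E
```

```text
red [(array([403.9, 218.9]), np.int32(96), array([ 0.6857, -0.0377]))]
yellow [(array([378.9, 165.9]), np.int32(133), array([0.6586, 0.0149])), (array([ 99.4, 342. ]), np.int32(1028), array([ 0.3636, -0.1807])), (array([531.7, 342.2]), np.int32(1059), array([ 0.8349, -0.1805])), (array([586.9, 396.6]), np.int32(457), array([ 0.9107, -0.2545]))]
green [(array([315.6, 163. ]), np.int32(125), array([0.5996, 0.0177]))]
blue [(array([282.6, 213.5]), np.int32(116), array([ 0.5676, -0.0321]))]
violet [(array([311. , 262.4]), np.int32(94), array([ 0.5949, -0.0847]))]
229 [ 0.66445022 -0.03551181  0.09203598] ((664.5611572265625, -36.16053009033203), (9.055144309997559, 21.201065063476562), 86.99787902832031)
[5.99650557e-01 4.28171014e-05 2.31978714e-01]
```

View pics/wrist1.png

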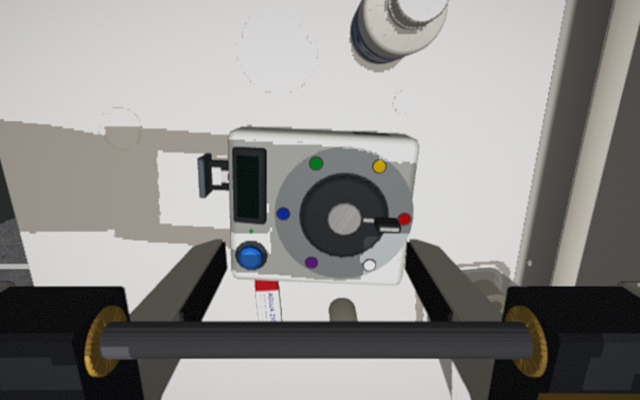

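The arm hasn't moved because the call was refused: every row needs all the keys. The tab top measures 9 x 21 mm at (0.6646, -0.0362), angle -3°, which matches the given sizes.

Request:
arm_command(targets=[{"x": 0.068,"y": -0.059,"z": 0,"rx": 0,"ry": 0,"rz": -0.024,"claw": 255},{"x": 0.136,"y": -0.118,"z": -0.05,"rx": 0,"ry": 0,"rz": -0.024,"claw": 255},{"x": 0.136,"y": -0.118,"z": -0.11,"rx": 0,"ry": 0,"rz": -0.024,"claw": 255},{"x": 0.136,"y": -0.118,"z": -0.166,"rx": 0,"ry": 0,"rz": -0.024,"claw": 255},{"x": 0.136,"y": -0.118,"z": -0.166,"rx": 0,"ry": 0,"rz": -0.024,"claw": 255},{"x": 0.136,"y": -0.118,"z": -0.166,"rx": 0,"ry": 0,"rz": -0.024,"claw": 255},{"x": 0.136,"y": -0.118,"z": -0.166,"rx": 0,"ry": 0,"rz": -0.024,"claw": 255},{"x": 0.136,"y": -0.118,"z": -0.166,"rx": 0,"ry": 0,"rz": -0.024,"claw": 255},{"x": 0.136,"y": -0.118,"z": -0.166,"rx": 0,"ry": 0,"rz": -0.024,"claw": 255},{"x": 0.136,"y": -0.118,"z": -0.166,"rx": 0,"ry": 0,"rz": -0.024,"claw": 255}], squeeze=10)

```text
t: 1.03
tool_pos: [0.6691, -0.0588, 0.1522]
orientation: [2.272, 2.166, 0.003]
force: [-0.1, -0.5, -0.6]
opening: 0.0309
gripper_force: 0.0
```

```bash
python3 - <<'E'
from h import *
grab('wrist','wrist2'); c=load('wrist')
for k,v in dots(c,(0,0,640,400)).items(): print(k,[(p,a,onplane(c,p,.062).round(4)[0,:2]) for p,a in v])
v,u=np.nonzero((c['d']>0)); P=bydepth(c,np.c_[u,v]); s=(abs(P[:,2]-.092)<.003)&(np.hypot(P[:,0]-.627,P[:,1]+.035)<.055)
Q=P[s]; print(s.sum(),Q.mean(0),cv2.minAreaRect(Q[:,:2].astype(np.float32)*1000))
st=robot.read_state();print(st['tool_pos'],st['orientation'],st['opening'],st['force'])
E
```

```text
red [(array([336.5, 178.7]), np.int32(198), array([ 0.6855, -0.0374]))]
yellow [(array([293.3, 104.1]), np.int32(263), array([0.6583, 0.0151])), (array([239. , 342.5]), np.int32(579), array([ 0.6011, -0.1721])), (array([392. , 342.3]), np.int32(578), array([ 0.727 , -0.1783])), (array([457.9, 396.3]), np.int32(778), array([ 0.785 , -0.2371]))]
green [(array([204.1, 104.1]), np.int32(264), array([0.5991, 0.0179]))]
blue [(array([169.1, 179. ]), np.int32(224), array([ 0.5672, -0.0319]))]
violet [(array([217.1, 245.4]), np.int32(179), array([ 0.5944, -0.0845]))]
485 [ 0.66514179 -0.03574936  0.09201577] ((665.1801147460938, -36.162506103515625), (9.290223121643066, 21.545143127441406), 87.00589752197266)
[ 0.66878184 -0.05883059  0.15159896] [2.27209685 2.16642709 0.00257738] 0.027076253027668706 [0.44608727 0.71620007 0.16244141]
```

View pics/wrist2.png

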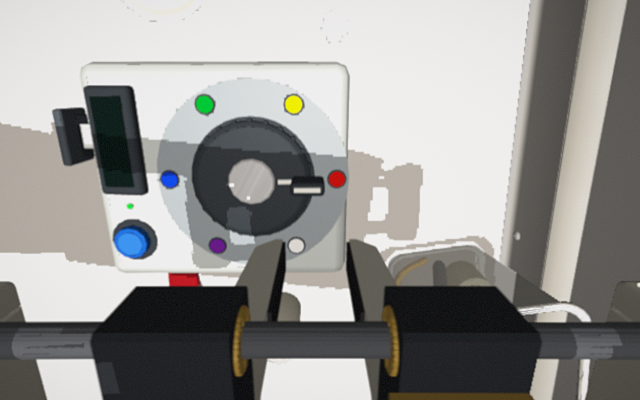

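Everything agrees: the tab is 10 mm ahead of the finger's face. Red is at (336,179) and green at (204,104). Next is the descent.

Request:
arm_command(targets=[{"x": 0,"y": 0,"z": 0,"rx": 0,"ry": 0,"rz": 0,"claw": 255},{"x": 0,"y": 0,"z": 0,"rx": 0,"ry": 0,"rz": 0,"claw": 255},{"x": 0,"y": 0,"z": 0,"rx": 0,"ry": 0,"rz": 0,"claw": 255},{"x": 0,"y": 0,"z": -0.02,"rx": 0,"ry": 0,"rz": 0,"claw": 255},{"x": 0,"y": 0,"z": -0.05,"rx": 0,"ry": 0,"rz": 0,"claw": 255},{"x": 0,"y": 0,"z": -0.08,"rx": 0,"ry": 0,"rz": 0,"claw": 255},{"x": 0,"y": 0,"z": -0.1,"rx": 0,"ry": 0,"rz": 0,"claw": 255},{"x": 0,"y": 0,"z": -0.116,"rx": 0,"ry": 0,"rz": 0,"claw": 255},{"x": 0,"y": 0,"z": -0.116,"rx": 0,"ry": 0,"rz": 0,"claw": 255},{"x": 0,"y": 0,"z": -0.116,"rx": 0,"ry": 0,"rz": 0,"claw": 255}])

```text
t: 1.92
tool_pos: [0.6675, -0.0589, 0.0908]
orientation: [-2.273, -2.167, 0.001]
force: [0.1, -0.9, -0.3]
opening: 0.0011
gripper_force: 0.0
```

```bash
cat > arc.py <<'E'
# python arc.py : rows of shifts along the arc about the dial axis, cumulative turn a (deg), p = push-in clearance removed (m)
import numpy as np,sys
C=np.array([.6264,-.0347]); y0=np.deg2rad(-2.7)
def pos(a,off):  # a: tab angle from red; off: finger centre behind tab centreline
    t=y0+np.deg2rad(a); return C+.042*np.array([np.cos(t),np.sin(t)])-off*np.array([-np.sin(t),np.cos(t)])
E
python3 - <<'E'
from arc import *
p0=np.array([.668,-.059])
for a in range(0,125,5): print(a,((pos(a,.012)-p0)/.5).round(3),'rz',round(np.deg2rad(a)/2,3))
E
```

```text
0 [-0.     0.021] rz 0.0
5 [0.002 0.028] rz 0.044
10 [0.003 0.035] rz 0.087
15 [0.004 0.043] rz 0.131
20 [0.004 0.051] rz 0.175
25 [0.004 0.058] rz 0.218
30 [0.002 0.066] rz 0.262
35 [0.001 0.073] rz 0.305
40 [-0.002  0.08 ] rz 0.349
45 [-0.005  0.087] rz 0.393
50 [-0.009  0.094] rz 0.436
55 [-0.013  0.1  ] rz 0.48
60 [-0.018  0.106] rz 0.524
65 [-0.023  0.112] rz 0.567
70 [-0.029  0.117] rz 0.611
75 [-0.035  0.121] rz 0.654
80 [-0.041  0.125] rz 0.698
85 [-0.048  0.129] rz 0.742
90 [-0.055  0.131] rz 0.785
95 [-0.063  0.133] rz 0.829
100 [-0.07   0.135] rz 0.873
105 [-0.078  0.136] rz 0.916
110 [-0.085  0.136] rz 0.96
115 [-0.093  0.135] rz 1.004
120 [-0.1    0.134] rz 1.047
```

Request:
arm_command(targets=[{"x": 0,"y": 0.012,"z": 0,"rx": 0,"ry": 0,"rz": 0,"claw": 255},{"x": 0,"y": 0.021,"z": 0,"rx": 0,"ry": 0,"rz": 0,"claw": 255},{"x": 0.002,"y": 0.028,"z": 0,"rx": 0,"ry": 0,"rz": 0.044,"claw": 255},{"x": 0.003,"y": 0.035,"z": 0,"rx": 0,"ry": 0,"rz": 0.087,"claw": 255},{"x": 0.004,"y": 0.043,"z": 0,"rx": 0,"ry": 0,"rz": 0.131,"claw": 255},{"x": 0.004,"y": 0.051,"z": 0,"rx": 0,"ry": 0,"rz": 0.175,"claw": 255},{"x": 0.004,"y": 0.051,"z": 0,"rx": 0,"ry": 0,"rz": 0.175,"claw": 255}])

```text
t: 2.5
tool_pos: [0.6712, -0.0335, 0.0929]
orientation: [1.853, 2.533, 0.001]
force: [3.0, -3.7, -1.5]
opening: 0.0001
gripper_force: 2.1
```

Request:
arm_command(targets=[{"x": 0,"y": 0.007,"z": 0,"rx": 0,"ry": 0,"rz": 0.043,"claw": 255},{"x": -0.002,"y": 0.015,"z": 0,"rx": 0,"ry": 0,"rz": 0.087,"claw": 255},{"x": -0.003,"y": 0.022,"z": 0,"rx": 0,"ry": 0,"rz": 0.13,"claw": 255},{"x": -0.006,"y": 0.029,"z": 0,"rx": 0,"ry": 0,"rz": 0.174,"claw": 255},{"x": -0.009,"y": 0.036,"z": 0,"rx": 0,"ry": 0,"rz": 0.218,"claw": 255},{"x": -0.013,"y": 0.043,"z": 0,"rx": 0,"ry": 0,"rz": 0.261,"claw": 255},{"x": -0.017,"y": 0.049,"z": 0,"rx": 0,"ry": 0,"rz": 0.305,"claw": 255},{"x": -0.022,"y": 0.055,"z": 0,"rx": 0,"ry": 0,"rz": 0.349,"claw": 255},{"x": -0.022,"y": 0.055,"z": 0,"rx": 0,"ry": 0,"rz": 0.349,"claw": 255}])

```text
t: 3.25
tool_pos: [0.6602, -0.0055, 0.0929]
orientation: [0.876, 3.013, 0.0]
force: [4.1, -1.6, -1.3]
opening: 0.0005
gripper_force: 2.0
```

Request:
arm_command(targets=[{"x": -0.005,"y": 0.006,"z": 0,"rx": 0,"ry": 0,"rz": 0.043,"claw": 255},{"x": -0.011,"y": 0.011,"z": 0,"rx": 0,"ry": 0,"rz": 0.087,"claw": 255},{"x": -0.017,"y": 0.015,"z": 0,"rx": 0,"ry": 0,"rz": 0.13,"claw": 255},{"x": -0.023,"y": 0.019,"z": 0,"rx": 0,"ry": 0,"rz": 0.174,"claw": 255},{"x": -0.03,"y": 0.023,"z": 0,"rx": 0,"ry": 0,"rz": 0.218,"claw": 255},{"x": -0.037,"y": 0.025,"z": 0,"rx": 0,"ry": 0,"rz": 0.261,"claw": 255},{"x": -0.045,"y": 0.027,"z": 0,"rx": 0,"ry": 0,"rz": 0.305,"claw": 255},{"x": -0.052,"y": 0.029,"z": 0,"rx": 0,"ry": 0,"rz": 0.349,"claw": 255},{"x": -0.052,"y": 0.029,"z": 0,"rx": 0,"ry": 0,"rz": 0.349,"claw": 255},{"x": -0.052,"y": 0.029,"z": 0,"rx": 0,"ry": 0,"rz": 0.349,"claw": 255}])

```text
t: 4.08
tool_pos: [0.6335, 0.009, 0.0925]
orientation: [-0.194, 3.134, 0.0]
force: [0.4, 1.1, 0.9]
opening: 0.0004
gripper_force: 0.4
```

Request:
arm_command(targets=[{"x": 0.02,"y": 0.004,"z": 0,"rx": 0,"ry": 0,"rz": 0,"claw": 255},{"x": 0.03,"y": 0.004,"z": 0.03,"rx": 0,"ry": 0,"rz": 0,"claw": 255},{"x": 0.03,"y": 0.004,"z": 0.1,"rx": 0,"ry": 0,"rz": 0,"claw": 255},{"x": 0.03,"y": 0.004,"z": 0.18,"rx": 0,"ry": 0,"rz": -0.05,"claw": 255},{"x": 0.03,"y": 0,"z": 0.2,"rx": 0,"ry": 0,"rz": -0.112,"claw": 255},{"x": 0.03,"y": 0,"z": 0.2,"rx": 0,"ry": 0,"rz": -0.112,"claw": 255},{"x": 0.03,"y": 0,"z": 0.2,"rx": 0,"ry": 0,"rz": -0.112,"claw": 255}])

```text
t: 4.67
tool_pos: [0.6487, 0.0085, 0.1928]
orientation: [0.153, 3.136, -0.0]
force: [-0.1, 0.7, -0.3]
opening: 0.0006
gripper_force: 0.0
```

```bash
python3 - <<'E'
from h import *
grab('wrist','wrist3'); c=load('wrist')
for k,v in dots(c,(0,0,640,330)).items(): print(k,[(p,a,onplane(c,p,.062).round(4)[0,:2]) for p,a in v])
v,u=np.nonzero((c['d']>0)); P=bydepth(c,np.c_[u,v]); s=(abs(P[:,2]-.092)<.003)&(np.hypot(P[:,0]-.627,P[:,1]+.035)<.055)
Q=P[s]; print(s.sum(),Q.mean(0),cv2.minAreaRect(Q[:,:2].astype(np.float32)*1000))
s=(abs(P[:,2]-.0425)<.003)&(P[:,0]<.56)&(abs(P[:,1])<.06);Q=P[s]; print('slide top',s.sum(),Q.min(0),Q.max(0))
st=robot.read_state();print(st['tool_pos'],st['orientation'],R.from_rotvec(st['orientation']).as_matrix().round(3))
E
```

```text
red [(array([267. , 237.5]), np.int32(112), array([ 0.6857, -0.0374]))]
yellow [(array([622.7, 220.1]), np.int32(3048), array([0.6994, 0.2675])), (array([324.3, 202.5]), np.int32(156), array([0.6587, 0.0152])), (array([309.6, 318.3]), np.int32(84), array([ 0.7713, -0.0089])), (array([321.4, 318.6]), np.int32(85), array([0.7727, 0.0021]))]
green [(array([321., 132.]), np.int32(178), array([0.5997, 0.0179]))]
blue [(array([253.1,  96.6]), np.int32(198), array([ 0.5677, -0.0318]))]
violet [(array([193.1, 138.5]), np.int32(170), array([ 0.5949, -0.0843]))]
351 [0.61997057 0.0036725  0.09224618] ((620.4715576171875, 3.6500320434570312), (9.09388256072998, 21.820520401000977), 9.378539085388184)Traceback (most recent call last):
  File "<stdin>", line 6, in <module>
    return umr_minimum(a, axis, None, out, keepdims, initial, where)
ValueError: zero-size array to reduction operation minimum which has no identity
```

View pics/wrist3.png

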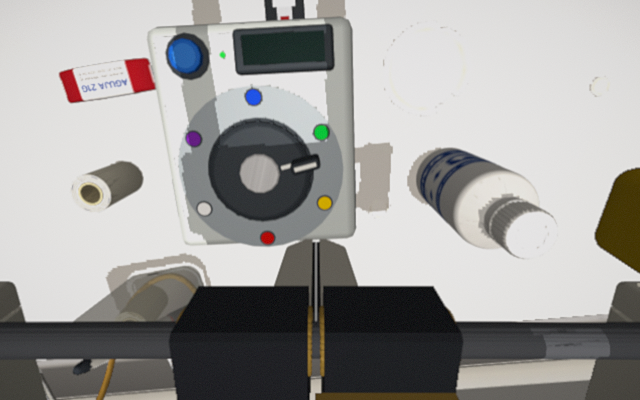

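The photometer hasn't moved. The tab, at (300,165), is about 101° round from red, just short of green (321,132). I'll check whether it's still settling.

```bash
cat >> h.py <<'E'
def tab(c):
    v,u=np.nonzero((c['d']>0)); P=bydepth(c,np.c_[u,v]); s=(abs(P[:,2]-.092)<.003)&(np.hypot(P[:,0]-.6264,P[:,1]+.0347)<.053)
    Q=P[s]; (x,y),sz,_=cv2.minAreaRect(Q[:,:2].astype(np.float32)); dx,dy=x-.6264,y+.0347
    print('tab',s.sum(),(x,y),sz,'r',np.hypot(dx,dy),'deg from red',np.rad2deg(np.arctan2(dy,dx))+2.7)
E
python3 - <<'E'
from h import *
for i in range(4): grab('wrist'); tab(load('wrist'))
st=robot.read_state();print(st['tool_pos'],st['force'])
E
```

```text
tab 352 (0.6204311847686768, 0.003463488072156906) (0.009150364436209202, 0.021787365898489952) r 0.03862743296025945 deg from red 101.58911547027039
tab 357 (0.6205260753631592, 0.003590906970202923) (0.009185967035591602, 0.021992351859807968) r 0.038738824804581 deg from red 101.42133437588544
tab 362 (0.6204034686088562, 0.0036339685320854187) (0.00907947588711977, 0.021924074739217758) r 0.038800148609817044 deg from red 101.59065147369112
tab 358 (0.6203649044036865, 0.003629135899245739) (0.008925801143050194, 0.021792959421873093) r 0.038801353554218834 deg from red 101.64801575816439
[0.64691942 0.00864507 0.18949381] [ 0.34154407 -1.01404379  0.96653744]
```

Request:
arm_command(targets=[{"x": 0,"y": 0,"z": -0.07,"rx": 0,"ry": 0,"rz": 0.06,"claw": 255},{"x": 0,"y": 0,"z": -0.14,"rx": 0,"ry": 0,"rz": 0.112,"claw": 255},{"x": 0,"y": 0,"z": -0.2,"rx": 0,"ry": 0,"rz": 0.112,"claw": 255},{"x": 0,"y": 0,"z": -0.2,"rx": 0,"ry": 0,"rz": 0.112,"claw": 255},{"x": -0.015,"y": 0,"z": -0.2,"rx": 0,"ry": 0,"rz": 0.112,"claw": 255},{"x": -0.03,"y": 0,"z": -0.2,"rx": 0,"ry": 0,"rz": 0.112,"claw": 255},{"x": -0.038,"y": 0.001,"z": -0.2,"rx": 0,"ry": 0,"rz": 0.156,"claw": 255},{"x": -0.045,"y": 0.001,"z": -0.2,"rx": 0,"ry": 0,"rz": 0.199,"claw": 255},{"x": -0.048,"y": 0.001,"z": -0.2,"rx": 0,"ry": 0,"rz": 0.217,"claw": 255},{"x": -0.048,"y": 0.001,"z": -0.2,"rx": 0,"ry": 0,"rz": 0.217,"claw": 255}])

```text
t: 5.75
tool_pos: [0.6247, 0.0089, 0.0946]
orientation: [-0.529, 3.093, -0.002]
force: [-0.7, -0.4, -0.8]
opening: 0.0007
gripper_force: 0.0
```

```bash
python3 - <<'E'
from h import *
grab('wrist'); tab(load('wrist'))
st=robot.read_state();print(st['tool_pos'],st['force'])
E
```

```text
tab 1075 (0.6135501861572266, 0.003125513903796673) (0.01321946457028389, 0.025507528334856033) r 0.039948557143910046 deg from red 111.46328524440848
[0.62480697 0.00888645 0.09429707] [ 0.38238243  0.08624592 -0.43339432]
```

Request:
arm_command(targets=[{"x": -0.005,"y": -0.001,"z": 0,"rx": 0,"ry": 0,"rz": 0.026,"claw": 255},{"x": -0.009,"y": -0.002,"z": 0,"rx": 0,"ry": 0,"rz": 0.052,"claw": 255},{"x": -0.009,"y": -0.002,"z": 0,"rx": 0,"ry": 0,"rz": 0.052,"claw": 255},{"x": -0.009,"y": -0.002,"z": 0,"rx": 0,"ry": 0,"rz": 0.052,"claw": 255}])

```text
t: 6.13
tool_pos: [0.6203, 0.008, 0.0931]
orientation: [-0.683, 3.064, -0.001]
force: [1.1, 1.0, 0.8]
opening: 0.0004
gripper_force: 0.5
```

Request:
arm_command(targets=[{"x": 0.022,"y": 0.01,"z": 0,"rx": 0,"ry": 0,"rz": 0,"claw": 255},{"x": 0.04,"y": 0.015,"z": 0.04,"rx": 0,"ry": 0,"rz": -0.05,"claw": 255},{"x": 0.06,"y": 0.01,"z": 0.1,"rx": 0,"ry": 0,"rz": -0.1,"claw": 255},{"x": 0.06,"y": 0,"z": 0.17,"rx": 0,"ry": 0,"rz": -0.15,"claw": 255},{"x": 0.06,"y": 0,"z": 0.2,"rx": 0,"ry": 0,"rz": -0.2,"claw": 255},{"x": 0.06,"y": 0,"z": 0.2,"rx": 0,"ry": 0,"rz": -0.269,"claw": 255},{"x": 0.06,"y": 0,"z": 0.2,"rx": 0,"ry": 0,"rz": -0.269,"claw": 255}])

```text
t: 6.72
tool_pos: [0.6508, 0.0078, 0.1943]
orientation: [0.165, 3.133, -0.0]
force: [-0.0, -0.0, -0.3]
opening: 0.0007
gripper_force: 0.0
```

```bash
python3 - <<'E'
from h import *
for i in range(2): grab('wrist'); tab(load('wrist'))
c=load('wrist')
for k,v in dots(c,(0,0,640,330)).items(): print(k,[(p,a,onplane(c,p,.062).round(4)[0,:2]) for p,a in v])
st=robot.read_state();print(st['tool_pos'],st['force'],2*(np.rad2deg(np.arctan2(st['orientation'][1],st['orientation'][0]))-45))
E
```

```text
tab 356 (0.6091164350509644, -0.00011711008846759796) (0.008922350592911243, 0.021806953474879265) r 0.03866132294659227 deg from red 119.25460595914404
tab 364 (0.6091980338096619, -0.00024739280343055725) (0.009091868065297604, 0.022173704579472542) r 0.03850830797963789 deg from red 119.23266292323774
red [(array([267.6, 236.8]), np.int32(119), array([ 0.686 , -0.0374]))]
yellow [(array([623.2, 218.8]), np.int32(2932), array([0.6995, 0.2667])), (array([324.9, 201.5]), np.int32(160), array([0.6588, 0.0152])), (array([309.6, 318.3]), np.int32(86), array([ 0.772 , -0.0096])), (array([321.5, 318.5]), np.int32(83), array([0.7734, 0.0015]))]
green [(array([321.4, 130.7]), np.int32(176), array([0.5998, 0.0179]))]
blue [(array([253.2,  95.5]), np.int32(203), array([ 0.5679, -0.032 ]))]
violet [(array([193.3, 137.4]), np.int32(170), array([ 0.5949, -0.0844]))]
[0.64920478 0.0080133  0.19129615] [ 0.0872273   0.5242806  -0.68746257] -275.44975779964227
```

The tab now reads about 119° from red, on the line to the green dot, and the case hasn't moved. Next is the slide.

Request:
arm_command(targets=[{"x": -0.08,"y": 0,"z": 0,"rx": 0,"ry": 0,"rz": 0.0245,"claw": 255},{"x": -0.16,"y": 0,"z": 0,"rx": 0,"ry": 0,"rz": 0.0245,"claw": 255},{"x": -0.24,"y": 0,"z": 0,"rx": 0,"ry": 0,"rz": 0.0245,"claw": 255},{"x": -0.32,"y": -0.01,"z": 0,"rx": 0,"ry": 0,"rz": 0.0245,"claw": 255},{"x": -0.38,"y": -0.012,"z": 0,"rx": 0,"ry": 0,"rz": 0.0245,"claw": 255},{"x": -0.39,"y": -0.012,"z": 0,"rx": 0,"ry": 0,"rz": 0.0245,"claw": 255},{"x": -0.39,"y": -0.012,"z": 0,"rx": 0,"ry": 0,"rz": 0.0245,"claw": 255},{"x": -0.39,"y": -0.012,"z": 0,"rx": 0,"ry": 0,"rz": 0.0245,"claw": 255}])

```text
t: 7.48
tool_pos: [0.4548, 0.002, 0.1915]
orientation: [0.073, 3.14, -0.0]
force: [0.8, 0.3, 0.3]
opening: 0.0004
gripper_force: 0.0
```

```bash
python3 - <<'E'
from h import *
grab('wrist','wrist4'); c=load('wrist')
v,u=np.nonzero((c['d']>0)); P=bydepth(c,np.c_[u,v])
s=(abs(P[:,2]-.0425)<.003)&(P[:,0]<.56)&(abs(P[:,1])<.06);Q=P[s]
if s.sum(): print('slide',s.sum(),np.percentile(Q,[2,50,98],axis=0).round(4))
st=robot.read_state();print(st['tool_pos'],st['force'])
E
```

```text
slide 478 [[ 0.4813 -0.0566  0.0398]
 [ 0.4857 -0.0043  0.0426]
 [ 0.5184  0.0424  0.045 ]]
[0.45527617 0.00200033 0.19164729] [ 0.80649453  0.32131174 -0.29042374]
```

View pics/wrist4.png

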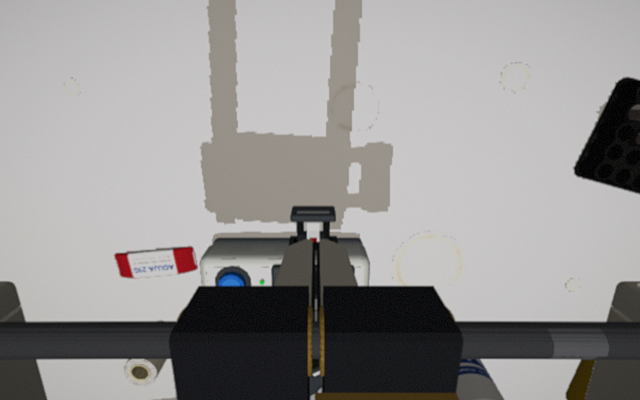

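The slide plate spans columns 291–335 at row 208, in line with the fingers at column 316. I'll cast its corners.

```bash
python3 - <<'E'
from h import *
c=load('wrist'); hsv=c['p'].astype(int).sum(2)
print(hsv[205:222,313],hsv[209,284:342:1])
uv=[(291,207),(335,207),(313,207)]; print(onplane(c,uv,.0425).round(4),bydepth(c,[(300,212),(325,212)]).round(4))
E
```

```text
[359 221  92  73  98 130 199 231 181 105 116 156 176 179 157 170 265] [427 426 430 430 432 437 433 351 181  78  72  95  90  78  92  79  81  90
  80  88  79  94  87  85  91  80  91  86  86  98  83  83  77  97  90  83
  91  91  84  99  76  88  95  76  80  74  72  90  74  88 218 409 439 440
 435 435 444 431]
[[ 0.4729 -0.0207  0.0425]
 [ 0.4748  0.019   0.0425]
 [ 0.4739 -0.0009  0.0425]] [[ 0.4805 -0.0133  0.0356]
 [ 0.4816  0.0098  0.0354]]
```

Request:
arm_command(targets=[{"x": 0,"y": -0.004,"z": -0.08,"rx": 0,"ry": 0,"rz": 0,"claw": 255},{"x": 0,"y": -0.006,"z": -0.16,"rx": 0,"ry": 0,"rz": 0,"claw": 255},{"x": 0,"y": -0.006,"z": -0.24,"rx": 0,"ry": 0,"rz": 0,"claw": 255},{"x": 0,"y": -0.006,"z": -0.29,"rx": 0,"ry": 0,"rz": 0,"claw": 255},{"x": 0,"y": -0.006,"z": -0.312,"rx": 0,"ry": 0,"rz": 0,"claw": 255},{"x": 0.015,"y": -0.006,"z": -0.312,"rx": 0,"ry": 0,"rz": 0,"claw": 255},{"x": 0.03,"y": -0.006,"z": -0.312,"rx": 0,"ry": 0,"rz": 0,"claw": 255},{"x": 0.04,"y": -0.007,"z": -0.312,"rx": 0,"ry": 0,"rz": 0,"claw": 255},{"x": 0.05,"y": -0.008,"z": -0.312,"rx": 0,"ry": 0,"rz": 0,"claw": 255},{"x": 0.06,"y": -0.008,"z": -0.312,"rx": 0,"ry": 0,"rz": 0,"claw": 255}])

```text
t: 8.37
tool_pos: [0.4866, -0.0022, 0.0375]
orientation: [0.075, 3.138, -0.0]
force: [-1.3, -0.0, 2.3]
opening: 0.0005
gripper_force: 0.9
```

Request:
arm_command(targets=[{"x": 0.008,"y": 0,"z": 0,"rx": 0,"ry": 0,"rz": 0,"claw": 255},{"x": 0.016,"y": -0.001,"z": 0,"rx": 0,"ry": 0,"rz": 0,"claw": 255},{"x": 0.024,"y": -0.001,"z": 0,"rx": 0,"ry": 0,"rz": 0,"claw": 255},{"x": 0.032,"y": -0.002,"z": 0,"rx": 0,"ry": 0,"rz": 0,"claw": 255},{"x": 0.036,"y": -0.002,"z": 0,"rx": 0,"ry": 0,"rz": 0,"claw": 255}])

```text
t: 8.78
tool_pos: [0.4989, -0.0027, 0.035]
orientation: [-0.074, -3.132, -0.001]
force: [-29.9, 0.4, 25.7]
opening: 0.0003
gripper_force: 14.9
```

30 N is far too much, so I'm backing off at once and checking.

Request:
arm_command(targets=[{"x": -0.04,"y": 0.002,"z": 0.004,"rx": 0,"ry": 0,"rz": 0,"claw": 255},{"x": -0.09,"y": 0.002,"z": 0.004,"rx": 0,"ry": 0,"rz": 0,"claw": 255},{"x": -0.12,"y": 0.002,"z": 0.06,"rx": 0,"ry": 0,"rz": 0,"claw": 255},{"x": -0.12,"y": 0.002,"z": 0.14,"rx": 0,"ry": 0,"rz": 0,"claw": 255},{"x": -0.12,"y": 0.002,"z": 0.22,"rx": 0,"ry": 0,"rz": 0,"claw": 255},{"x": -0.05,"y": 0.002,"z": 0.3,"rx": 0,"ry": 0,"rz": 0,"claw": 255},{"x": 0.03,"y": 0.002,"z": 0.38,"rx": 0,"ry": 0,"rz": 0,"claw": 255},{"x": 0.11,"y": 0.002,"z": 0.4,"rx": 0,"ry": 0,"rz": 0,"claw": 255},{"x": 0.19,"y": 0.002,"z": 0.4,"rx": 0,"ry": 0,"rz": 0,"claw": 255},{"x": 0.19,"y": 0.002,"z": 0.4,"rx": 0,"ry": 0,"rz": 0,"claw": 255}])

```text
t: 9.62
tool_pos: [0.6021, -0.0022, 0.238]
orientation: [0.075, 3.135, -0.0]
force: [0.5, 0.4, -0.2]
opening: 0.0004
gripper_force: 0.0
```

```bash
python3 - <<'E'
from h import *
grab('wrist','wrist5'); c=load('wrist'); tab(c); grab('side'); grab('scene')
for k,v in dots(c,(0,0,640,330)).items(): print(k,[(p,a,onplane(c,p,.062).round(4)[0,:2]) for p,a in v])
p=load('side')['p']; cv2.imwrite('pics/side5.png',p[:,:,::-1])
print(robot.read_state()['tool_pos'],robot.read_state()['force'])
E
```

```text
tab 235 (0.609207034111023, -0.00021097809076309204) (0.009189085103571415, 0.02193956822156906) r 0.03853687465681864 deg from red 119.19650577376794
red []
yellow [(array([604.6, 254.5]), np.int32(5080), array([0.6969, 0.2897])), (array([335.4, 233. ]), np.int32(106), array([0.66  , 0.0153])), (array([309.5, 318.8]), np.int32(79), array([ 0.76  , -0.0162])), (array([321.5, 318.1]), np.int32(83), array([ 0.7597, -0.003 ]))]
green [(array([336.2, 176.1]), np.int32(110), array([0.601, 0.018]))]
blue [(array([282. , 145.4]), np.int32(129), array([ 0.5692, -0.0317]))]
violet [(array([229.5, 176.1]), np.int32(109), array([ 0.5961, -0.0841]))]
[ 0.59869033 -0.00204617  0.23527057] [ 0.44142284 -0.59084157 -0.336454  ]
```

View pics/wrist5.png

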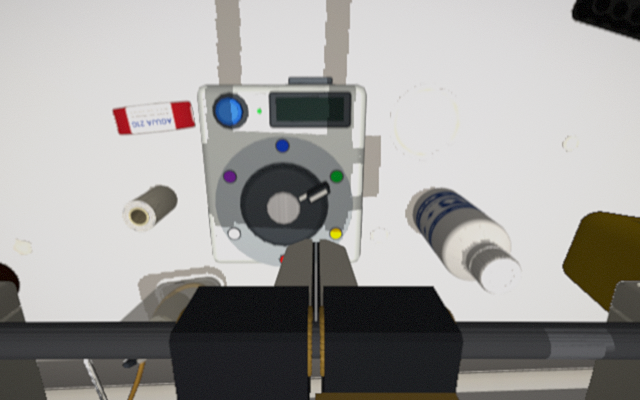

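The slide looks home: its plate, at (310,81), is just proud of the case front. The dial is still at green. I'll measure how far the plate stands out.

```bash
python3 - <<'E'
from h import *
for i in range(2): grab('wrist')
c=load('wrist'); tab(c)
for k,v in dots(c,(200,60,380,260)).items(): print(k,[(p,onplane(c,p,.062).round(4)[0,:2]) for p,a in v])
s=c['p'].astype(int).sum(2); print('col310',s[70:100,310])
print(onplane(c,[(310,r) for r in range(76,90,2)],.0425).round(4)[:,0], bydepth(c,[(310,r) for r in range(74,94)])[:,[0,2]].round(4).tolist())
d=load('side'); cv2.imwrite('pics/side_crop.png',cv2.resize(d['p'][100:300,200:520,::-1],None,fx=2.4,fy=2.4))
st=robot.read_state(); print(st['tool_pos'],st['dq'].round(3))
E
```

```text
tab 236 (0.6092895269393921, -0.0002013491466641426) (0.009381629526615143, 0.021671775728464127) r 0.03850876782056469 deg from red 119.08026816556391
red []
yellow [(array([335.6, 238.5]), array([0.6587, 0.0155]))]
green [(array([336.4, 181.5]), array([0.5998, 0.0181]))]
blue [(array([281.7, 150.9]), array([ 0.5681, -0.0318]))]
violet [(array([229.1, 181.8]), array([ 0.5952, -0.0841]))]
col310 [667 665 667 666 670 670 666 667 667 671 677 623 457 299 285 332 330 309
 272 259 335 453 540 596 623 630 528 317 186 212]
[0.5029 0.5047 0.5064 0.5082 0.51   0.5117 0.5135] [[0.4993, -0.0003], [0.5003, 0.0002], [0.5013, -0.0007], [0.5023, 0.0001], [0.5033, 0.0004], [0.5043, 0.0013], [0.5052, -0.0005], [0.5071, 0.0357], [0.5082, 0.0435], [0.5091, 0.0437], [0.51, 0.0433], [0.5109, 0.0422], [0.5117, 0.0426], [0.5126, 0.0427], [0.5135, 0.0414], [0.5144, 0.0434], [0.5153, 0.055], [0.5162, 0.0576], [0.5171, 0.0577], [0.5179, 0.0591]]
[ 0.59691746 -0.00196171  0.23496733] [-0.    -0.023  0.023  0.001  0.     0.001]
```

View pics/side_crop.png

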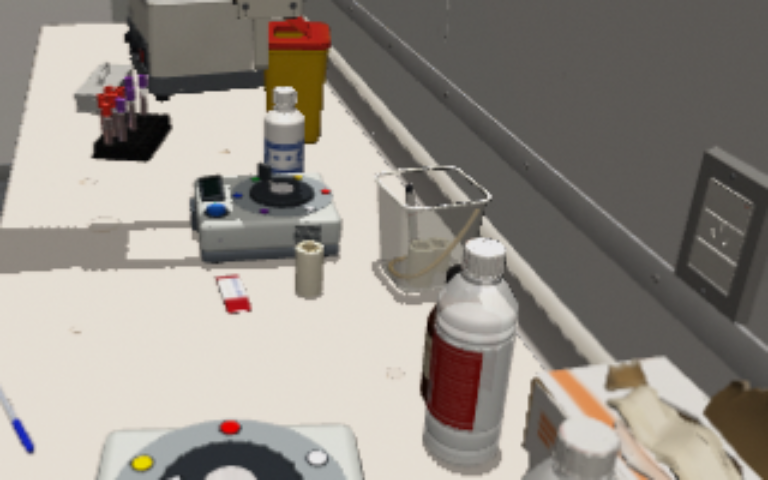

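The plate's face is at x = 0.507, about 7 mm proud of the case, so the slide is home. The dots are within 0.3 mm of where they were, so the case hasn't shifted, and the tab is in line with green. Now I'll locate the key.

```bash
python3 - <<'E'
from h import *
c=load('wrist'); m=cv2.inRange(cv2.cvtColor(c['p'],cv2.COLOR_RGB2HSV),(100,120,60),(112,255,255)); m[:80]=0;m[140:]=0;m[:,:200]=0;m[:,260:]=0
v,u=np.nonzero(m); P=bydepth(c,np.c_[u,v]); Q=P[abs(P[:,2]-.0705)<.0025]; print(len(Q),cv2.minEnclosingCircle(Q[:,:2].astype(np.float32)),Q.mean(0))
E
```

```text
593 ((0.5346661806106567, -0.0755617693066597), 0.012205199338495731) [ 0.5343012  -0.07552882  0.07086795]
```

Request:
arm_command(targets=[{"x": -0.06,"y": -0.06,"z": 0,"rx": 0,"ry": 0,"rz": 0,"claw": 255},{"x": -0.126,"y": -0.11,"z": 0,"rx": 0,"ry": 0,"rz": 0,"claw": 255},{"x": -0.126,"y": -0.147,"z": -0.05,"rx": 0,"ry": 0,"rz": 0,"claw": 255},{"x": -0.126,"y": -0.147,"z": -0.12,"rx": 0,"ry": 0,"rz": 0,"claw": 255},{"x": -0.126,"y": -0.147,"z": -0.19,"rx": 0,"ry": 0,"rz": 0,"claw": 255},{"x": -0.126,"y": -0.147,"z": -0.25,"rx": 0,"ry": 0,"rz": 0,"claw": 255},{"x": -0.126,"y": -0.147,"z": -0.282,"rx": 0,"ry": 0,"rz": 0,"claw": 255},{"x": -0.126,"y": -0.147,"z": -0.282,"rx": 0,"ry": 0,"rz": 0,"claw": 255},{"x": -0.126,"y": -0.147,"z": -0.282,"rx": 0,"ry": 0,"rz": 0,"claw": 255}])

```text
t: 10.62
tool_pos: [0.533, -0.0752, 0.0941]
orientation: [-0.075, -3.139, -0.001]
force: [0.2, -0.1, -0.2]
opening: 0.0005
gripper_force: 0.0
```

Request:
arm_command(targets=[{"x": 0,"y": 0,"z": -0.008,"rx": 0,"ry": 0,"rz": 0,"claw": 255},{"x": 0,"y": 0,"z": -0.016,"rx": 0,"ry": 0,"rz": 0,"claw": 255},{"x": 0,"y": 0,"z": -0.022,"rx": 0,"ry": 0,"rz": 0,"claw": 255},{"x": 0,"y": 0,"z": -0.026,"rx": 0,"ry": 0,"rz": 0,"claw": 255},{"x": 0,"y": 0,"z": -0.028,"rx": 0,"ry": 0,"rz": 0,"claw": 255},{"x": 0,"y": 0,"z": -0.028,"rx": 0,"ry": 0,"rz": 0,"claw": 255}])

```text
t: 11.12
tool_pos: [0.5355, -0.0757, 0.0815]
orientation: [0.075, 3.139, -0.001]
force: [1.9, -0.8, 3.6]
opening: 0.0004
gripper_force: 1.9
```

Request:
arm_command(targets=[{"x": 0,"y": 0,"z": -0.002,"rx": 0,"ry": 0,"rz": 0,"claw": 255},{"x": 0,"y": 0,"z": -0.004,"rx": 0,"ry": 0,"rz": 0,"claw": 255},{"x": 0,"y": 0,"z": -0.004,"rx": 0,"ry": 0,"rz": 0,"claw": 255}])

```text
t: 11.37
tool_pos: [0.5355, -0.0756, 0.0802]
orientation: [0.075, 3.139, -0.001]
force: [0.2, 1.3, 10.3]
opening: 0.0006
gripper_force: 5.4
```

10 N means the key has bottomed. Releasing and lifting away.

Request:
arm_command(targets=[{"x": 0,"y": 0,"z": 0,"rx": 0,"ry": 0,"rz": 0,"claw": 255},{"x": 0,"y": 0,"z": 0.01,"rx": 0,"ry": 0,"rz": 0,"claw": 255},{"x": 0,"y": 0,"z": 0.04,"rx": 0,"ry": 0,"rz": 0,"claw": 255},{"x": 0,"y": 0,"z": 0.12,"rx": 0,"ry": 0,"rz": 0,"claw": 255},{"x": 0.04,"y": 0.05,"z": 0.2,"rx": 0,"ry": 0,"rz": 0,"claw": 255},{"x": 0.09,"y": 0.1,"z": 0.27,"rx": 0,"ry": 0,"rz": 0,"claw": 255},{"x": 0.126,"y": 0.147,"z": 0.314,"rx": 0,"ry": 0,"rz": 0,"claw": 255},{"x": 0.126,"y": 0.147,"z": 0.314,"rx": 0,"ry": 0,"rz": 0,"claw": 255},{"x": 0.126,"y": 0.147,"z": 0.314,"rx": 0,"ry": 0,"rz": 0,"claw": 255},{"x": 0.126,"y": 0.147,"z": 0.314,"rx": 0,"ry": 0,"rz": 0,"claw": 255}])

```text
t: 12.2
tool_pos: [0.5971, -0.0018, 0.2349]
orientation: [-0.073, -3.139, 0.001]
force: [-0.3, 0.3, -1.2]
opening: 0.0004
gripper_force: 0.0
```

```bash
python3 - <<'E'
from h import *
for i in range(3): grab('wrist')
c=load('wrist'); tab(c); cv2.imwrite('pics/wrist6.png',c['p'][:,:,::-1])
for k,v in dots(c,(200,60,380,260)).items(): print(k,[(p,onplane(c,p,.062).round(4)[0,:2]) for p,a in v])
m=cv2.inRange(cv2.cvtColor(c['p'],cv2.COLOR_RGB2HSV),(100,120,60),(112,255,255)); m[:80]=0;m[140:]=0;m[:,:200]=0;m[:,260:]=0
v,u=np.nonzero(m); print('key z',np.median(bydepth(c,np.c_[u,v])[:,2]))
print(bydepth(c,[(310,r) for r in range(78,94)])[:,[0,2]].round(4).tolist())
E
```

```text
tab 236 (0.6093349456787109, -0.00017485301941633224) (0.009427799843251705, 0.02170315943658352) r 0.038512359743586876 deg from red 119.00221915931535
red []
yellow [(array([337. , 240.4]), array([0.6578, 0.016 ]))]
green [(array([337.4, 184.5]), array([0.6002, 0.0182]))]
blue [(array([282.6, 153.7]), array([ 0.5682, -0.0316]))]
violet [(array([229.5, 184.6]), array([ 0.5953, -0.0843]))]
key z 0.07087166479846932
[[0.5009, -0.0011], [0.5019, 0.0005], [0.5029, -0.0003], [0.5039, 0.0004], [0.5048, -0.0007], [0.5058, -0.0008], [0.5077, 0.0408], [0.5086, 0.0419], [0.5095, 0.0419], [0.5104, 0.0438], [0.5113, 0.0434], [0.5122, 0.0419], [0.513, 0.041], [0.5139, 0.0425], [0.5148, 0.0424], [0.5157, 0.0532]]
```

View pics/wrist6.png

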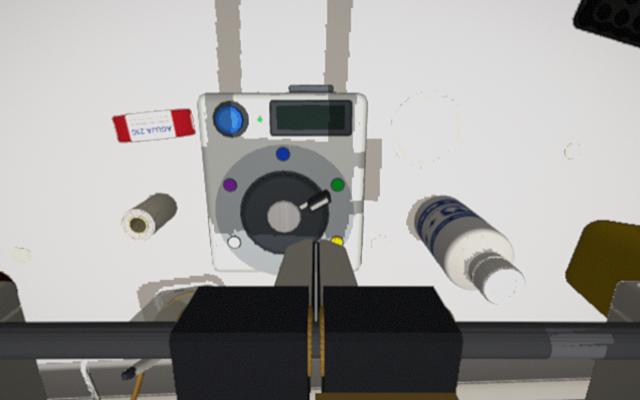

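The key at (229,118) is up again at z = 0.0709, and the slide plate at (310,88) is home. The tab at (318,200) points to green (337,184), and the bottle, tape and needle pack are where they were. Handing in.

```bash
python3 -c "
from plant import robot
print(robot.close_job())"
```

```text
the job is handed in; nothing more can be done
None
```

I handed in the job with the dial at green (tab within about 1° by camera), the slide home, and the key then pressed right down and back up; the slide push peaked at about 30 N against its stop, but the photometer moved by less than about 0.5 mm.

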